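# Fetch the solder reel from behind the bottles

### The arm

A 6-joint arm with a two-finger parallel gripper is mounted at the origin on the work surface. World frame = base frame: x ahead of the robot, y to its left, z up, the work surface at z = 0. Lengths are in m, angles in rad, forces in N, time in s.
With the tool pointing down it reaches from about 0.275 to 0.825 m from the base axis. Payload 5.2 kg.
Tool frame: the origin (TCP) lies midway between the tips of the shut fingers; the grasp point (between the pads) lies 19 mm behind it; z points along the fingers, y is the line along which they close (so a half turn about z gives the same grasp; the last joint's range is limited). The gripper opens to 93 mm and grips with 3 to 60 N. Pads are 15 mm wide; open, the fingers measure 128 mm over their backs; the gripper's body (75 mm by 188 mm) begins 65 mm behind the grasp point.
Start: joints at [-1.477, 0.259, 1.535, -0, 1.348, -0.203], TCP at [0.161, -0.526, 0.219] pointing down, gripper open.
Joint ranges: [-3.14, 3.14], [-0.91, 2.08], [0.19, 2.58], [-1.22, 4.36], [0.22, 2.71], [-3.12, 3.12]. Speed limits (rad/s): [2.57, 2.57, 3.14, 3.14, 3.14, 3.14].

### API

Orientations are given as a rotation vector (axis times angle).
In Python, from bench import r, imaging, nets gives the robot as it stands.
- The arm moves only by the tool servo_tool, never from a script. Its argument "targets" is text: rows parted by semicolons, each of 7 numbers parted by spaces: the shift along the tool's x, y, z in mm, then the turn, a rotation vector about the tool's x, y, z in degrees, then the gripper's target within -1 to 1 (shut at 1, half-way at 0, fully open at -1). A call has 1 to 20 rows; each row is the pose to reach, as a shift and turn from the pose commanded when the call began, along the tool's axes at that moment; what a row does not reach only later rows make up. A row lasts 1/8 s, in which the tool goes at most 62.5 mm and 10.7 degrees, less where a joint would pass 70% of its speed; a pose out of reach is approached as far as the arm can. A call with a gripper value outside its range is refused whole. The fingers move at their own pace and stop on an object; "grip_force" is the grip in N (left out, the last holds). Time passes only in rows, so rows that repeat a pose let the fingers close. It gives the time, the measured TCP pose, the force, the opening and the grip force at its end, in the units of the state.
- r.state(): the state, without advancing time (a new reading comes with each control period).
- imaging.capture(name): name is "scene" or "top" or "wrist"; returns a dict with "img" (384x512x3 uint8, red, green, blue), "depth" (384x512 float32, m along the optical axis (not along the pixel's ray), 0 where there is no reading), "fov_y" (degrees; the focal length in pixels is half the picture's height over the tangent of half this angle, whatever the lens; pixels are square), "cx", "cy" (the principal point, pixels), "R" (3x3) and "t" (3): a world point X has camera coordinates R X + t. Camera axes: x right, y down, z forward; pixel columns grow to the right and rows downward; lengths in m; the calibration is good to about 2 mm. A picture is of the moment at which its call begins.
- r.job_done(): hands the job in; it is judged then, once.
Trained networks look in the newest picture that a camera, given by its name, has taken for a name from the list of things; names that differ only in an ending like _2 or _b are one class to them, and where a whole thing is asked for, a point or a joint stands for the part that bears it (a point fixed in the world has none). Each returns a list of dicts, best first, with "score" (0 to 1); they miss things now and then, are a little off and sometimes report something else, mostly with a low value. They report only what shows in the picture. A call takes as long as a camera call.
- nets.cut_out(query, camera): "region" (384x512 bool, what is visible of it) and "centre" ([column, row] in pixels, amid what is visible of it).
The state is a dict: "t": time; "q": joint angles; "joint_vel": joint speeds; "effort": joint torques, N m; "tool_pos": TCP position; "eef_rot": TCP orientation; "contact_force": force on the tool from outside, world axes, zero at the start; "ft_torque": the same for the moment, N m; "grip_width": opening from 0.0 (shut) to 1.0 (fully open); "grip_force": force on a finger pad.
Only numpy, scipy, OpenCV 4.12 (cv2) and the standard library are available. Lean on these libraries where they do the work, as an engineer would, in place of code of your own. Each camera call takes 0.05 s, during which the arm holds its last target. There are 200 camera calls.

### The job

The full reel of solder stands at the back of the bench caddy, hemmed in by three bottles: first stand all three bottles out of the way on the blue mat, then take out the reel and put it on the spindle of the solder stand, all the way down. Then return each bottle to the very spot in the caddy where it stood before; tip none over, and leave the tip-cleaner pot and the flux tin in the caddy where they are.

Things in the scene. Friction and masses are not known exactly. Their poses are not given: they have to be found in the camera images.
- caddy: Dark sheet-steel tray fixed to the table, 129 deep (x) by 266 mm wide (y). Origin: centre of the underside; x from the low front to the back wall, z up. Its floor is 5 above the origin; walls 3 thick: front lip 18 high, back 60, sides 60 in the rear 55, then 30. The reel stands rear middle; one bottle straight before it (56 between centres), one before it to either side, about 52 apart; which is where varies.
- mat: The blue silicone mat, the side area for the bottles, fixed flat on the table on the robot's left or right: 220 (x) by 160 (y), 4 mm thick. Origin: centre of its underside; z up. A bottle is on it when the middle of its foot is over the mat.
- stand: Solder stand fixed on the side opposite the mat: grey base plate 12 mm thick, x from -47 to +108, 85 wide (y), with an upright steel spindle 12 in diameter, its tip 80 above the table. Origin: on the spindle axis at the base's underside; z up. A thin wire guide eye, 58 high, stands 85 from the spindle in +x. A seated reel rests on the plate, its origin 12 above this one.
- solder_reel: The reel of solder: orange flanges with silvery solder between them, standing on end, a cylinder 56 mm in diameter and 48 mm high with a straight bore of 24 mm through it from top to bottom; 0.3 kg. Origin: centre of its lower face; z up along the bore.
- amber_bottle: Amber bottle with a white screw cap: straight round body 42 mm in diameter up to 86 mm, cap to 118 mm; about 0.13 kg. Origin: centre of its foot; z up.
- white_bottle: White dispenser bottle with a red pointed nozzle and a red band: straight round body 41 mm in diameter up to 90 mm, nozzle tip at 128 mm; about 0.1 kg. Origin: centre of its foot; z up.
- green_bottle: Green bottle with a wide black cap and a yellow label: straight round body 42 mm in diameter up to 92 mm, cap to 116 mm; about 0.14 kg. Origin: centre of its foot; z up.
- tip_pot: Bystander: black tip-cleaner pot filled with brass wool, 60 mm in diameter, 48 mm high (wool to 56 mm), standing in a rear corner of the caddy about 96 mm from the reel. Origin: centre of its foot.
- flux_tin: Bystander: flat steel flux tin with a yellow lid, 58 mm in diameter, 24 mm high, standing in the other rear corner of the caddy about 96 mm from the reel. Origin: centre of its foot.

How it is judged:
By the outcome, as a careful person would: the job done as asked, in the order asked, and still so for the second after the job is handed in, with the robot touching nothing.
It also fails if it takes over 141 s, if anything falls off the work surface, if the arm or the gripper's body presses on something with over 40 N, if the wrist force passes 120 N, or if a joint passes its speed limit or range.

## Working session

There is one attempt and no reset: what is moved stays moved. The work goes in short steps, Python scripts to look and compute and a tool call to move; the robot and the scene stay as the last step left them, time stands still between calls to the robot, and variables do not carry over. Pictures are saved under pics/ and viewed, at most 14 in all, crops included, and the job is handed in when it is done.

Besides the shell and the picture viewer there is one more tool, called after ">>>" by a JSON object that holds its "api" and its "payload". servo_tool: Moves the arm, as the interface text tells. Its arguments: {"type":"object","properties":{"targets":{"type":"string"},"grip_force":{"type":"number"}},"required":["targets"]}

```bash
mkdir -p pics; cat > h.py <<'E'
import numpy as np, cv2
from bench import r, imaging, nets
from scipy.spatial.transform import Rotation as Ro
def cloud(c):
    d=c["depth"]; h,w=d.shape; f=h/2/np.tan(np.radians(c["fov_y"])/2)
    u,v=np.meshgrid(np.arange(w),np.arange(h))
    P=np.stack([(u-c["cx"])*d/f,(v-c["cy"])*d/f,d],-1)
    return (P-c["t"])@c["R"]
def save(c,n,s=1):
    cv2.imwrite(f"pics/{n}.png",c["img"][:,:,::-1])
E
python3 - <<'E'
from h import *
s=r.state(); print({k:np.round(v,3) for k,v in s.items()})
ims=[]
for cam in ["top","scene"]:
    c=imaging.capture(cam); ims.append(c["img"]); P=cloud(c)
    print(cam,c["fov_y"],np.round(-c["R"].T@c["t"],3))
    for n in ["caddy","mat","stand","solder_reel","amber_bottle","white_bottle","green_bottle","tip_pot","flux_tin"]:
        for o in nets.cut_out(n,cam)[:1]:
            m=o["region"]&(c["depth"]>0); Q=P[m]
            if len(Q)<5: print(n,'few');continue
            zt=np.percentile(Q[:,2],98); T=Q[Q[:,2]>zt-.006]
            print(n,round(o["score"],2),np.round(o["centre"]),m.sum(),"med",np.round(np.median(Q,0),3),"lo",np.round(np.percentile(Q,2,0),3),"hi",np.round(np.percentile(Q,98,0),3),"top",np.round((T.min(0)+T.max(0))/2,3))
    save(c,cam+"0")
E
```

```text
{'t': np.float64(0.0), 'q': array([-1.477,  0.259,  1.536,  0.   ,  1.348, -0.203]), 'joint_vel': array([ 0.   ,  0.   , -0.   , -0.   , -0.   , -0.002]), 'effort': array([ 0.0000e+00, -4.3731e+01, -2.8400e+01,  7.2000e-02,  4.1000e-02,
       -0.0000e+00]), 'tool_pos': array([ 0.161, -0.525,  0.218]), 'eef_rot': array([-3.105, -0.464, -0.   ]), 'contact_force': array([-0.43 ,  1.123,  0.571]), 'ft_torque': array([ 0.019, -0.045,  0.027]), 'grip_force': np.float64(0.0), 'grip_width': np.float64(1.001)}
top 49.240553437286785 [0.459 0.007 0.933]
caddy 0.83 [265. 192.] 4726 med [ 0.582 -0.033  0.005] lo [ 0.524 -0.167  0.001] hi [0.653 0.094 0.062] top [ 0.606 -0.036  0.089]
mat 0.95 [394. 221.] 7071 med [ 0.514 -0.309  0.003] lo [ 0.411 -0.386 -0.   ] hi [ 0.623 -0.232  0.006] top [ 0.516 -0.309  0.005]
solder_reel 0.7 [275. 172.] 521 med [ 0.611 -0.035  0.052] lo [ 0.586 -0.06   0.008] hi [ 0.637 -0.01   0.055] top [ 0.611 -0.035  0.053]
amber_bottle 0.67 [275. 199.] 380 med [ 0.548 -0.033  0.097] lo [ 0.533 -0.053  0.005] hi [ 0.572 -0.016  0.124] top [ 0.553 -0.036  0.122]
white_bo
[... 922 characters left out ...]
56] top [ 0.611 -0.036  0.054]
amber_bottle 0.86 [250. 168.] 479 med [ 0.566 -0.035  0.098] lo [ 0.493 -0.154  0.002] hi [ 0.575 -0.006  0.125] top [ 0.564 -0.026  0.123]
white_bottle 0.9 [236. 168.] 677 med [ 0.581 -0.075  0.085] lo [ 0.56  -0.097  0.038] hi [ 0.594 -0.067  0.127] top [ 0.575 -0.086  0.128]
green_bottle 0.89 [261. 193.] 1052 med [0.583 0.023 0.083] lo [ 0.562 -0.003  0.018] hi [0.595 0.031 0.124] top [0.574 0.011 0.121]
tip_pot 0.74 [211. 177.] 663 med [ 0.616 -0.119  0.054] lo [ 0.586 -0.162  0.01 ] hi [ 0.641 -0.104  0.063] top [ 0.622 -0.101  0.062]
flux_tin 0.78 [260. 223.] 344 med [0.604 0.051 0.03 ] lo [0.581 0.022 0.014] hi [0.626 0.068 0.032] top [0.604 0.06  0.044]
```

```bash
python3 -c "
import cv2,numpy as np
a=cv2.imread('pics/top0.png')[130:270,60:470];b=cv2.imread('pics/scene0.png')[110:380,150:480]
a=cv2.resize(a,(600,205));b=cv2.resize(b,(480,393))
o=np.zeros((600,600,3),np.uint8);o[:205]=a;o[205:598,:480]=b;cv2.imwrite('pics/m0.png',o)"
```

```text
(no output)
```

View pics/m0.png

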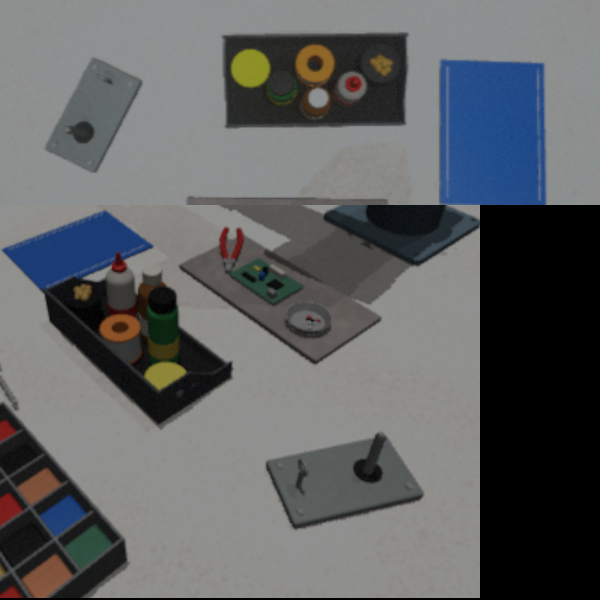

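```bash
python3 - <<'E'
from h import *
from scipy.optimize import least_squares
# circle fits on tops / bodies, using both cameras; stand details
def fit(xy,R):
    s=least_squares(lambda p:np.hypot(*(xy-p).T)-R,xy.mean(0),loss='soft_l1',f_scale=.001); return s.x,np.abs(s.fun).mean()
for cam in ["top","scene"]:
    c=imaging.capture(cam);P=cloud(c)
    for n,R,z0,z1 in [("amber_bottle",.021,.02,.085),("white_bottle",.0205,.02,.088),("green_bottle",.021,.02,.09),("solder_reel",.028,.02,.05),("tip_pot",.03,.012,.05)]:
        o=nets.cut_out(n,cam)
        if not o: continue
        m=cv2.erode(o[0]["region"].astype(np.uint8),np.ones((2,2)))>0
        Q=P[m&(c["depth"]>0)];B=Q[(Q[:,2]>z0)&(Q[:,2]<z1)]
        T=Q[Q[:,2]>np.percentile(Q[:,2],95)-.004]
        print(cam,n,len(B),np.round(fit(B[:,:2],R),4) if 0 else (np.round(fit(B[:,:2],R)[0],4) if len(B)>8 else None),"topmean",np.round(T.mean(0),4),len(T))
    V=P.reshape(-1,3)[c["depth"].ravel()>0]
    near=V[(V[:,1]>.2)&(V[:,1]<.4)&(V[:,0]>.4)&(V[:,0]<.7)]
    b=near[(near[:,2]>.007)&(near[:,2]<.016)]
    print(cam,"base",cv2.minAreaRect((b[:,:2]*1000).astype(np.float32)))
    print("spindle/eye",np.round(near[near[:,2]>.02],3)[:60].tolist())
    k=V[(V[:,2]>.035)&(V[:,2]<.07)&(V[:,0]>.645)&(abs(V[:,1])<.2)&(V[:,0]<.67)]
    if len(k): print("backwall",len(k),np.round(k.min(0),3),np.round(k.max(0),3),np.polyfit(k[:,1],k[:,0],1))
E
```

```text
top amber_bottle 48 [ 0.5537 -0.0365] topmean [ 0.5534 -0.0363  0.1226] 133
top white_bottle 77 [ 0.5745 -0.085 ] topmean [ 0.5734 -0.084   0.1227] 32
top green_bottle 53 [0.5744 0.0128] topmean [0.5717 0.0125 0.1207] 189
top solder_reel 79 [ 0.6063 -0.0191] topmean [ 0.61   -0.0361  0.0527] 312
top tip_pot 65 [ 0.617  -0.1342] topmean [ 0.6102 -0.1325  0.0578] 139
top base ((537.1818237304688, 295.78582763671875), (86.2685317993164, 154.79751586914062), 65.13885498046875)
spindle/eye [[0.59, 0.279, 0.052], [0.59, 0.276, 0.055], [0.588, 0.279, 0.053], [0.587, 0.275, 0.058], [0.588, 0.274, 0.056], [0.588, 0.272, 0.055], [0.586, 0.274, 0.054], [0.585, 0.271, 0.057], [0.586, 0.27, 0.055], [0.586, 0.268, 0.055], [0.588, 0.27, 0.038], [0.583, 0.269, 0.057], [0.584, 0.267, 0.056], [0.584, 0.267, 0.051], [0.584, 0.265, 0.051], [0.588, 0.27, 0.025], [0.584, 0.273, 0.038], [0.582, 0.266, 0.053], [0.582, 0.265, 0.049], [0.586, 0.269, 0.027], [0.584, 0.273, 0.023], [0.584, 0.271, 0.022], [0.514, 0.312, 0.074], [0.514, 0.309, 0.077], [0.514, 0.307, 0.075], [0.514, 0.305, 0.075], [0.515, 0.306, 0
[... 2004 characters left out ...]
3], [0.515, 0.305, 0.076], [0.514, 0.306, 0.077], [0.514, 0.308, 0.077], [0.514, 0.309, 0.079], [0.51, 0.309, 0.076], [0.509, 0.31, 0.076], [0.507, 0.311, 0.075], [0.515, 0.303, 0.07], [0.513, 0.304, 0.07], [0.515, 0.306, 0.073], [0.515, 0.307, 0.076], [0.513, 0.308, 0.075], [0.513, 0.309, 0.076], [0.513, 0.311, 0.077], [0.509, 0.311, 0.074], [0.513, 0.303, 0.067], [0.515, 0.305, 0.07], [0.516, 0.307, 0.073], [0.514, 0.307, 0.073], [0.513, 0.308, 0.072], [0.512, 0.309, 0.072], [0.513, 0.311, 0.075], [0.509, 0.311, 0.072], [0.513, 0.302, 0.063], [0.514, 0.304, 0.066], [0.515, 0.305, 0.068], [0.515, 0.307, 0.07]]
backwall 917 [ 0.645 -0.171  0.035] [0.657 0.098 0.066] [-0.02296568  0.65102607]
```

The networks agree with the picture: white, amber and green stand right, centre and left before the reel, with the mat on the robot's right and the stand on its left. The bottle spacing comes to about 52 mm and spindle to eye about 85 mm, as given. I'm moving above the white bottle.

>>> {"api": "servo_tool", "payload": {"targets": "524 -301 19 0 0 -73 -0.4;524 -301 19 0 0 -73 -0.4;524 -301 19 0 0 -73 -0.4;524 -301 19 0 0 -73 -0.4;524 -301 19 0 0 -73 -0.4;524 -301 19 0 0 -73 -0.4;524 -301 19 0 0 -73 -0.4;524 -301 19 0 0 -73 -0.4;524 -301 19 0 0 -73 -0.4;524 -301 19 0 0 -73 -0.4;524 -301 19 0 0 -73 -0.4;524 -301 19 0 0 -73 -0.4;524 -301 19 0 0 -73 -0.4;524 -301 19 0 0 -73 -0.4", "grip_force": 20}}

```text
t: 3.35
tool_pos: [0.5734, -0.086, 0.1999]
eef_rot: [2.223, 2.219, 0.0]
contact_force: [0.2, 0.4, -0.1]
grip_width: 0.698
grip_force: 0.0
```

```bash
python3 - <<'E'
from h import *
s=r.state(); print(s["t"],np.round(s["tool_pos"],4),np.round(s["eef_rot"],3),np.round(s["q"],2))
c=imaging.capture("wrist");P=cloud(c);save(c,"w1")
print(np.round(-c["R"].T@c["t"],3))
for n in ["amber_bottle","white_bottle","green_bottle","solder_reel"]:
    for o in nets.cut_out(n,"wrist")[:1]:
        Q=P[o["region"]&(c["depth"]>0)];T=Q[Q[:,2]>np.percentile(Q[:,2],95)-.004]
        print(n,round(o["score"],2),np.round(o["centre"]),np.round(T.mean(0),4),np.round((T.min(0)+T.max(0))/2,4),len(T))
E
```

```text
3.35 [ 0.5734 -0.086   0.1999] [2.223 2.219 0.   ] [-0.34  0.32  1.49 -0.    1.33 -0.34]
[ 0.574 -0.018  0.366]
amber_bottle 0.82 [232. 136.] [ 0.5537 -0.0389  0.1229] [ 0.5536 -0.0392  0.1226] 932
white_bottle 0.88 [257. 184.] [ 0.5743 -0.0857  0.1268] [ 0.574  -0.0859  0.1265] 133
green_bottle 0.62 [259.  76.] [0.5741 0.0099 0.1208] [0.5741 0.0097 0.1206] 1877
solder_reel 0.93 [300. 135.] [ 0.6117 -0.0375  0.0529] [ 0.6116 -0.0383  0.0526] 2068
```

View pics/w1.png

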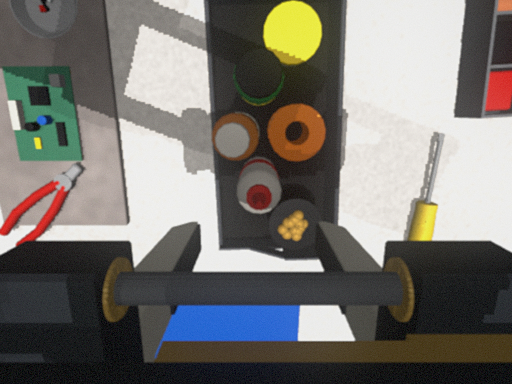

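The wrist view shows the white bottle's nozzle at (258,195), amber at (232,138), green at (259,76) and the reel at (297,130). These agree with the earlier positions to about 2 mm. I'll descend and grip white.

>>> {"api": "servo_tool", "payload": {"targets": "0 0 50 0 0 0 -0.4;0 0 95 0 0 0 -0.4;0 0 125 0 0 0 -0.4;0 0 138 0 0 0 -0.4;0 0 138 0 0 0 -0.4;0 0 138 0 0 0 0.5;0 0 138 0 0 0 0.5;0 0 138 0 0 0 0.5;0 0 138 0 0 0 0.5;0 0 138 0 0 0 0.5"}}

```text
t: 4.85
tool_pos: [0.5745, -0.085, 0.0626]
eef_rot: [2.22, 2.221, 0.001]
contact_force: [-0.9, 1.2, 6.9]
grip_width: 0.437
grip_force: 20.0
```

>>> {"api": "servo_tool", "payload": {"targets": "0 0 -25 0 0 0 0.5;0 0 -60 0 0 0 0.5;0 0 -85 0 0 0 0.5;-30 -8 -85 0 0 0 0.5;-70 -20 -85 0 0 0 0.5;-110 -32 -85 0 0 0 0.5;-150 -44 -85 0 0 0 0.5;-190 -54 -85 0 0 0 0.5;-230 -64 -85 0 0 0 0.5;-260 -71 -85 0 0 0 0.5;-275 -74 -85 0 0 0 0.5;-275 -74 -80 0 0 0 0.5;-275 -74 -55 0 0 0 0.5;-275 -74 -30 0 0 0 0.5;-275 -74 -12 0 0 0 0.5;-275 -74 -4 0 0 0 0.5;-275 -74 0 0 0 0 0.5;-275 -74 1 0 0 0 0.5;-275 -74 1 0 0 0 0.5"}}

```text
t: 7.22
tool_pos: [0.5004, -0.3602, 0.0616]
eef_rot: [2.22, 2.22, 0.0]
contact_force: [-0.0, 0.7, 2.1]
grip_width: 0.439
grip_force: 20.0
```

>>> {"api": "servo_tool", "payload": {"targets": "0 0 0 0 0 0 -0.4;0 0 0 0 0 0 -0.4;0 0 0 0 0 0 -0.4;0 0 0 0 0 0 -0.4;0 0 -30 0 0 0 -0.4;0 0 -80 0 0 0 -0.4;0 0 -130 0 0 0 -0.4;0 0 -140 0 0 0 -0.4;60 10 -140 0 0 0 -0.4;120 20 -140 0 0 0 -0.4;180 30 -140 0 0 0 -0.4;240 40 -140 0 0 0 -0.4;300 50 -140 0 0 0 -0.4;322 53 -140 0 0 0 -0.4;322 53 -140 0 0 0 -0.4;322 53 -140 0 0 0 -0.4"}}

```text
t: 9.22
tool_pos: [0.5526, -0.0385, 0.1999]
eef_rot: [-2.221, -2.221, 0.002]
contact_force: [0.3, -0.4, -0.7]
grip_width: 0.7
grip_force: 0.0
```

```bash
python3 - <<'E'
from h import *
s=r.state(); print(s["t"],np.round(s["tool_pos"],4))
c=imaging.capture("scene");P=cloud(c);save(c,"s1")
o=nets.cut_out("white_bottle","scene")[0];Q=P[o["region"]&(c["depth"]>0)];print(np.round(Q.min(0),3),np.round(Q.max(0),3))
E
```

```text
9.225 [ 0.5526 -0.0385  0.1999]
[ 0.413 -0.562  0.   ] [ 0.521 -0.34   0.133]
```

View pics/s1.png

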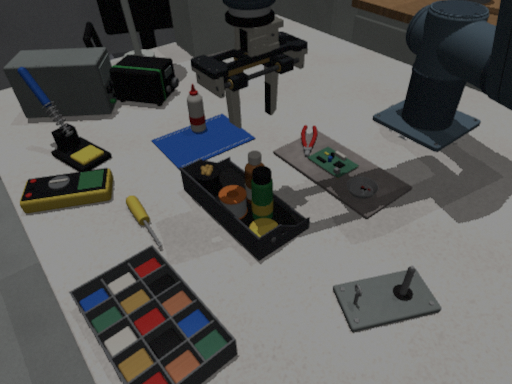

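The scene view shows the white bottle upright on the mat at (197,112), and the gripper over amber. Amber is next.

>>> {"api": "servo_tool", "payload": {"targets": "0 1 50 0 0 0 -0.4;0 1 95 0 0 0 -0.4;0 1 125 0 0 0 -0.4;0 1 138 0 0 0 -0.4;0 1 138 0 0 0 -0.4;0 1 138 0 0 0 0.5;0 1 138 0 0 0 0.5;0 1 138 0 0 0 0.5;0 1 138 0 0 0 0.5;0 1 138 0 0 0 0.5"}}

```text
t: 10.58
tool_pos: [0.5545, -0.038, 0.0636]
eef_rot: [2.22, 2.221, 0.001]
contact_force: [-1.1, -0.4, 6.7]
grip_width: 0.447
grip_force: 20.0
```

>>> {"api": "servo_tool", "payload": {"targets": "0 0 -25 0 0 0 0.5;0 0 -60 0 0 0 0.5;0 0 -85 0 0 0 0.5;-30 -8 -85 0 0 0 0.5;-70 -16 -85 0 0 0 0.5;-110 -24 -85 0 0 0 0.5;-150 -32 -85 0 0 0 0.5;-190 -40 -85 0 0 0 0.5;-230 -48 -85 0 0 0 0.5;-255 -52 -85 0 0 0 0.5;-267 -54 -85 0 0 0 0.5;-267 -54 -80 0 0 0 0.5;-267 -54 -55 0 0 0 0.5;-267 -54 -30 0 0 0 0.5;-267 -54 -12 0 0 0 0.5;-267 -54 -4 0 0 0 0.5;-267 -54 0 0 0 0 0.5;-267 -54 1 0 0 0 0.5;-267 -54 1 0 0 0 0.5"}}

```text
t: 12.95
tool_pos: [0.5002, -0.3049, 0.0626]
eef_rot: [2.221, 2.221, 0.0]
contact_force: [-2.8, 1.1, 4.4]
grip_width: 0.449
grip_force: 20.0
```

>>> {"api": "servo_tool", "payload": {"targets": "0 0 0 0 0 0 -0.4;0 0 0 0 0 0 -0.4;0 0 0 0 0 0 -0.4;0 0 0 0 0 0 -0.4;0 0 -30 0 0 0 -0.4;0 0 -80 0 0 0 -0.4;0 0 -130 0 0 0 -0.4;0 0 -140 0 0 0 -0.4;60 14 -140 0 0 0 -0.4;120 28 -140 0 0 0 -0.4;180 42 -140 0 0 0 -0.4;240 56 -140 0 0 0 -0.4;300 70 -140 0 0 0 -0.4;316 74 -140 0 0 0 -0.4;316 74 -140 0 0 0 -0.4;316 74 -140 0 0 0 -0.4"}}

```text
t: 14.95
tool_pos: [0.5736, 0.0097, 0.2011]
eef_rot: [-2.222, -2.22, 0.002]
contact_force: [0.5, -1.3, 0.0]
grip_width: 0.696
grip_force: 0.0
```

>>> {"api": "servo_tool", "payload": {"targets": "1 1 50 0 0 0 -0.4;1 1 95 0 0 0 -0.4;1 1 125 0 0 0 -0.4;1 1 139 0 0 0 -0.4;1 1 139 0 0 0 -0.4;1 1 139 0 0 0 0.5;1 1 139 0 0 0 0.5;1 1 139 0 0 0 0.5;1 1 139 0 0 0 0.5;1 1 139 0 0 0 0.5"}}

```text
t: 16.2
tool_pos: [0.5756, 0.0121, 0.0636]
eef_rot: [2.22, 2.221, 0.001]
contact_force: [-1.0, 0.1, 5.9]
grip_width: 0.451
grip_force: 20.0
```

>>> {"api": "servo_tool", "payload": {"targets": "0 0 -25 0 0 0 0.5;0 0 -60 0 0 0 0.5;0 0 -85 0 0 0 0.5;-30 -8 -85 0 0 0 0.5;-70 -20 -85 0 0 0 0.5;-110 -32 -85 0 0 0 0.5;-150 -44 -85 0 0 0 0.5;-190 -56 -85 0 0 0 0.5;-230 -66 -85 0 0 0 0.5;-252 -72 -85 0 0 0 0.5;-262 -75 -85 0 0 0 0.5;-262 -75 -80 0 0 0 0.5;-262 -75 -55 0 0 0 0.5;-262 -75 -30 0 0 0 0.5;-262 -75 -12 0 0 0 0.5;-262 -75 -4 0 0 0 0.5;-262 -75 0 0 0 0 0.5;-262 -75 1 0 0 0 0.5;-262 -75 1 0 0 0 0.5"}}

```text
t: 18.58
tool_pos: [0.5002, -0.2497, 0.0626]
eef_rot: [2.22, 2.221, 0.0]
contact_force: [-1.2, 2.4, 4.0]
grip_width: 0.453
grip_force: 20.0
```

>>> {"api": "servo_tool", "payload": {"targets": "0 0 0 0 0 0 -0.4;0 0 0 0 0 0 -0.4;0 0 0 0 0 0 -0.4;0 0 0 0 0 0 -0.4;0 0 -30 0 0 0 -0.4;0 0 -80 0 0 0 -0.4;0 0 -130 0 0 0 -0.4;0 0 -140 0 0 0 -0.4;0 0 -140 0 0 10 -0.6;40 20 -140 0 0 20 -0.6;80 40 -140 0 0 30 -0.6;120 60 -140 0 0 40 -0.6;160 80 -140 0 0 50 -0.6;200 100 -140 0 0 60 -0.6;213 111 -140 0 0 70 -0.6;213 111 -140 0 0 80 -0.6;213 111 -140 0 0 90 -0.6;213 111 -140 0 0 90 -0.6;213 111 -140 0 0 90 -0.6"}}

```text
t: 20.95
tool_pos: [0.6106, -0.0369, 0.201]
eef_rot: [-3.141, -0.005, 0.002]
contact_force: [0.3, -1.0, 0.6]
grip_width: 0.798
grip_force: 0.0
```

```bash
python3 - <<'E'
from h import *
s=r.state(); print(s["t"],np.round(s["tool_pos"],4),np.round(s["q"],2),np.round(Ro.from_rotvec(s["eef_rot"]).as_matrix(),3).tolist())
c=imaging.capture("wrist");P=cloud(c);save(c,"w2")
print(np.round(-c["R"].T@c["t"],3))
for n in ["solder_reel","flux_tin","tip_pot"]:
    for o in nets.cut_out(n,"wrist")[:1]:
        Q=P[o["region"]&(c["depth"]>0)];T=Q[abs(Q[:,2]-np.percentile(Q[:,2],90))<.005]
        print(n,round(o["score"],2),np.round(o["centre"]),cv2.minEnclosingCircle((T[:,:2]*1000).astype(np.float32)),T[:,2].mean().round(4))
E
```

```text
20.95 [ 0.6106 -0.0369  0.201 ] [-0.24  0.38  1.41  0.    1.36  1.33] [[1.0, 0.003, -0.001], [0.003, -1.0, 0.0], [-0.001, -0.0, -1.0]]
[ 0.68  -0.037  0.367]
solder_reel 0.56 [257. 182.] ((612.0111083984375, -37.666664123535156), 27.970993041992188) 0.053
flux_tin 0.93 [174. 177.] ((607.8435668945312, 57.526546478271484), 28.83533477783203) 0.0288
tip_pot 0.72 [347. 175.] ((613.5115356445312, -133.35203552246094), 28.88715171813965) 0.0566
```

View pics/w2.png

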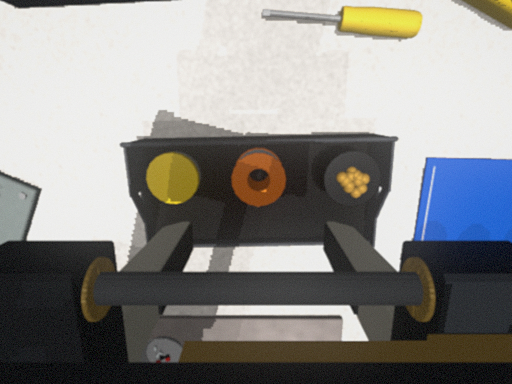

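The reel is at (257,180), with the tin and pot clear on either side and room for both fingers. The caddy's front is now empty of bottles. I'll grip the reel.

>>> {"api": "servo_tool", "payload": {"targets": "1 1 50 0 0 0 -0.6;1 1 100 0 0 0 -0.6;1 1 130 0 0 0 -0.6;1 1 155 0 0 0 -0.6;1 1 172 0 0 0 -0.6;1 1 183 0 0 0 -0.6;1 1 183 0 0 0 -0.6;1 1 183 0 0 0 0.3;1 1 183 0 0 0 0.3;1 1 183 0 0 0 0.3;1 1 183 0 0 0 0.3;1 1 183 0 0 0 0.3", "grip_force": 30}}

```text
t: 22.65
tool_pos: [0.6126, -0.0379, 0.0196]
eef_rot: [3.141, 0.0, 0.002]
contact_force: [-1.5, 1.0, 7.0]
grip_width: 0.597
grip_force: 31.3
```

>>> {"api": "servo_tool", "payload": {"targets": "0 0 -25 0 0 0 0.3;0 0 -65 0 0 0 0.3;0 0 -100 0 0 0 0.3;0 0 -115 0 0 0 0.3;-10 -35 -115 0 0 0 0.3;-23 -80 -115 0 0 0 0.3;-36 -125 -115 0 0 0 0.3;-50 -170 -115 0 0 0 0.3;-63 -215 -115 0 0 0 0.3;-76 -260 -115 0 0 0 0.3;-89 -300 -115 0 0 0 0.3;-98 -330 -115 0 0 0 0.3;-102 -345 -115 0 0 0 0.3;-102 -345 -115 0 0 0 0.3;-102 -345 -115 0 0 0 0.3"}}

```text
t: 24.52
tool_pos: [0.5102, 0.306, 0.1332]
eef_rot: [3.141, -0.001, -0.001]
contact_force: [-0.1, -0.1, -3.2]
grip_width: 0.595
grip_force: 31.3
```

```bash
python3 - <<'E'
from h import *
s=r.state(); print(s["t"],np.round(s["tool_pos"],4),np.round(s["q"],2))
for cam in ["scene","wrist"]:
    c=imaging.capture(cam);P=cloud(c);V=P[c["depth"]>0]
    cv2.imwrite("pics/%s3.png"%cam,c["img"][:,:,::-1])
    n=V[(V[:,0]>.49)&(V[:,0]<.53)&(V[:,1]>.285)&(V[:,1]<.33)&(V[:,2]>.03)&(V[:,2]<.084)]
    if len(n)>5: print(cam,"spindle",len(n),np.round(n.mean(0),4),np.round(n.min(0),4),np.round(n.max(0),4))
    for o in nets.cut_out("solder_reel",cam)[:1]:
        Q=P[o["region"]&(c["depth"]>0)];print(o["score"],np.round(Q.min(0),3),np.round(Q.max(0),3)); T=Q[Q[:,2]>np.percentile(Q[:,2],97)-.006]; print((T.min(0)+T.max(0))/2)
a=cv2.imread("pics/scene3.png")[150:384,240:512];b=cv2.imread("pics/wrist3.png")
o=np.zeros((384,800,3),np.uint8);o[:,:400]=cv2.resize(a,(400,384));o[:300,400:]=cv2.resize(b,(400,300));cv2.imwrite("pics/m3.png",o)
E
```

```text
24.525 [0.5102 0.306  0.1332] [ 0.35  0.41  1.54 -0.    1.19  1.92]
scene spindle 178 [0.513  0.3071 0.059 ] [0.5055 0.3002 0.0308] [0.5167 0.3118 0.0816]
0.91 [0.304 0.202 0.   ] [0.538 0.332 0.17 ]
[0.50969668 0.30468075 0.16654177]
0.56 [0.447 0.278 0.   ] [0.538 0.333 0.169]
[0.50990795 0.30553551 0.16545007]
```

View pics/m3.png

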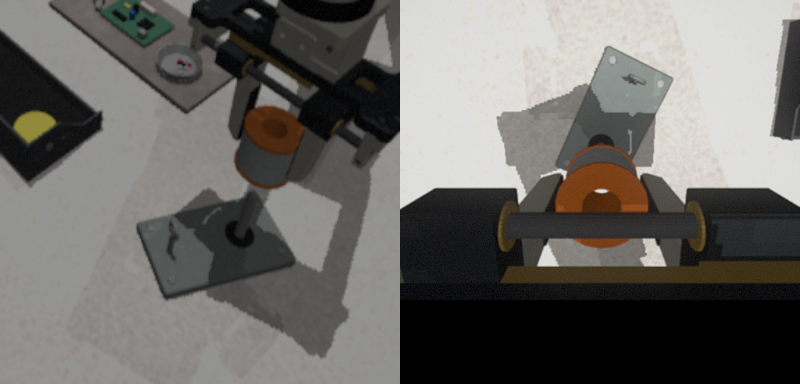

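The reel hangs over the spindle within about 2 mm (left half: reel at (270,145), spindle at (245,215)). I'll lower it.

>>> {"api": "servo_tool", "payload": {"targets": "1 -1 15 0 0 0 0.3;1 -1 35 0 0 0 0.3;1 -1 55 0 0 0 0.3;1 -1 75 0 0 0 0.3;1 -1 90 0 0 0 0.3;1 -1 98 0 0 0 0.3;1 -1 103 0 0 0 0.3;1 -1 105 0 0 0 0.3;1 -1 105 0 0 0 0.3"}}

```text
t: 25.85
tool_pos: [0.5112, 0.3083, 0.029]
eef_rot: [-3.141, -0.0, -0.001]
contact_force: [-0.0, 0.3, -2.9]
grip_width: 0.59
grip_force: 31.3
```

>>> {"api": "servo_tool", "payload": {"targets": "0 0 1 0 0 0 0.3;0 0 2 0 0 0 0.3;0 0 2 0 0 0 0.3;0 0 3 0 0 0 0.3;0 0 3 0 0 0 0.3"}}

```text
t: 26.48
tool_pos: [0.5109, 0.3081, 0.0266]
eef_rot: [-3.142, -0.0, -0.001]
contact_force: [-3.5, -1.1, 5.1]
grip_width: 0.59
grip_force: 31.2
```

>>> {"api": "servo_tool", "payload": {"targets": "0 0 0 0 0 0 -0.5;0 0 0 0 0 0 -0.5;0 0 0 0 0 0 -0.5;0 0 -10 0 0 0 -0.5;0 0 -50 0 0 0 -0.4;0 0 -100 0 0 0 -0.4;0 0 -150 0 0 0 -0.4;0 0 -176 0 0 0 -0.4;0 40 -176 0 0 -10 -0.4;0 100 -176 0 0 -20 -0.4;0 160 -176 0 0 -30 -0.4;0 160 -176 0 0 -30 -0.4"}}

```text
t: 27.98
tool_pos: [0.5112, 0.1449, 0.2025]
eef_rot: [3.035, 0.808, 0.001]
contact_force: [0.0, 1.2, -0.1]
grip_width: 0.701
grip_force: 0.0
```

```bash
python3 - <<'E'
from h import *
s=r.state(); print(s["t"],np.round(s["tool_pos"],4),np.round(s["q"],2))
for cam in ["scene"]:
    c=imaging.capture(cam);P=cloud(c);save(c,"s4")
    for n in ["solder_reel","green_bottle","amber_bottle","white_bottle"]:
      for o in nets.cut_out(n,cam)[:1]:
        Q=P[cv2.erode(o["region"].astype(np.uint8),np.ones((3,3)))*(c["depth"]>0)>0]; T=Q[abs(Q[:,2]-np.percentile(Q[:,2],90))<.006]; print(n,o["score"],np.round(np.percentile(Q,3,0),3),np.round(np.percentile(Q,97,0),3),np.median(T[:,2]))
E
```

```text
27.975 [0.5112 0.1449 0.2025] [ 0.07  0.24  1.61 -0.    1.3   1.12]
solder_reel 0.58 [0.492 0.286 0.017] [0.536 0.333 0.062] 0.06106205825988269
green_bottle 0.66 [ 0.487 -0.252  0.016] [ 0.519 -0.229  0.122] 0.12127938752480129
amber_bottle 0.77 [ 0.497 -0.307  0.019] [ 0.519 -0.286  0.124] 0.12191520521197918
white_bottle 0.56 [ 0.498 -0.36   0.017] [ 0.519 -0.342  0.116] 0.10663722727940975
```

View pics/s4.png

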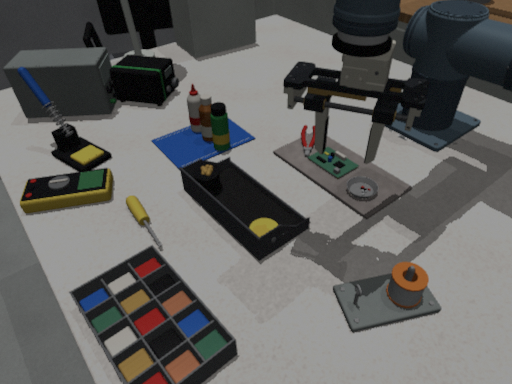

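The reel sits on the stand at (408,285) with the spindle through it, its top at 61 mm against 60 expected. All three bottles are upright on the mat around (208,120). I'll return green first.

>>> {"api": "servo_tool", "payload": {"targets": "-30 48 1 0 0 -10 -0.4;-60 97 1 0 0 -20 -0.4;-90 146 1 0 0 -30 -0.4;-120 195 1 0 0 -40 -0.4;-150 243 1 0 0 -50 -0.4;-180 292 1 0 0 -60 -0.4;-207 336 1 0 0 -60 -0.4;-207 336 1 0 0 -60 -0.4;-207 336 1 0 0 -60 -0.4;-207 336 1 0 0 -60 -0.4;-207 336 1 0 0 -60 -0.4", "grip_force": 20}}

```text
t: 29.6
tool_pos: [0.5001, -0.2448, 0.2009]
eef_rot: [2.219, 2.224, 0.0]
contact_force: [0.3, 0.7, 1.1]
grip_width: 0.7
grip_force: 0.0
```

>>> {"api": "servo_tool", "payload": {"targets": "-4 0 0 0 0 0 -0.4;-4 0 0 0 0 0 -0.4;-4 0 0 0 0 0 -0.4"}}

```text
t: 29.98
tool_pos: [0.4997, -0.2503, 0.2007]
eef_rot: [-2.221, -2.221, -0.0]
contact_force: [-0.3, 0.2, -0.6]
grip_width: 0.698
grip_force: 0.0
```

>>> {"api": "servo_tool", "payload": {"targets": "0 0 50 0 0 0 -0.4;0 0 95 0 0 0 -0.4;0 0 125 0 0 0 -0.4;0 0 138 0 0 0 -0.4;0 0 138 0 0 0 -0.4;0 0 138 0 0 0 0.5;0 0 138 0 0 0 0.5;0 0 138 0 0 0 0.5;0 0 138 0 0 0 0.5;0 0 138 0 0 0 0.5"}}

```text
t: 31.22
tool_pos: [0.5002, -0.2508, 0.0636]
eef_rot: [2.22, 2.22, 0.0]
contact_force: [-1.0, -0.2, 6.7]
grip_width: 0.45
grip_force: 20.0
```

>>> {"api": "servo_tool", "payload": {"targets": "0 0 -25 0 0 0 0.5;0 0 -60 0 0 0 0.5;0 0 -85 0 0 0 0.5;30 8 -85 0 0 0 0.5;70 20 -85 0 0 0 0.5;110 32 -85 0 0 0 0.5;150 44 -85 0 0 0 0.5;190 56 -85 0 0 0 0.5;230 66 -85 0 0 0 0.5;252 72 -85 0 0 0 0.5;262 75 -85 0 0 0 0.5;262 75 -80 0 0 0 0.5;262 75 -55 0 0 0 0.5;262 75 -30 0 0 0 0.5;262 75 -12 0 0 0 0.5;262 75 -5 0 0 0 0.5;262 75 -2 0 0 0 0.5;262 75 -1 0 0 0 0.5;262 75 -1 0 0 0 0.5"}}

```text
t: 33.6
tool_pos: [0.575, 0.0113, 0.0646]
eef_rot: [2.221, 2.221, 0.001]
contact_force: [-2.2, -0.5, 3.3]
grip_width: 0.448
grip_force: 20.0
```

>>> {"api": "servo_tool", "payload": {"targets": "0 0 0 0 0 0 -0.4;0 0 0 0 0 0 -0.4;0 0 0 0 0 0 -0.4;0 0 0 0 0 0 -0.4;0 0 -30 0 0 0 -0.4;0 0 -80 0 0 0 -0.4;0 0 -130 0 0 0 -0.4;0 0 -137 0 0 0 -0.4;-60 -14 -137 0 0 0 -0.4;-120 -28 -137 0 0 0 -0.4;-180 -42 -137 0 0 0 -0.4;-240 -56 -137 0 0 0 -0.4;-290 -70 -137 0 0 0 -0.4;-316 -75 -137 0 0 0 -0.4;-316 -75 -137 0 0 0 -0.4;-316 -75 -137 0 0 0 -0.4;-316 -75 -137 0 0 0 -0.4"}}

```text
t: 35.72
tool_pos: [0.5, -0.3029, 0.2004]
eef_rot: [-2.219, -2.223, -0.0]
contact_force: [0.2, 0.8, 0.4]
grip_width: 0.698
grip_force: 0.0
```

>>> {"api": "servo_tool", "payload": {"targets": "-1 0 50 0 0 0 -0.4;-1 0 95 0 0 0 -0.4;-1 0 125 0 0 0 -0.4;-1 0 138 0 0 0 -0.4;-1 0 138 0 0 0 -0.4;-1 0 138 0 0 0 0.5;-1 0 138 0 0 0 0.5;-1 0 138 0 0 0 0.5;-1 0 138 0 0 0 0.5;-1 0 138 0 0 0 0.5"}}

```text
t: 36.98
tool_pos: [0.5001, -0.3059, 0.0636]
eef_rot: [2.22, 2.22, 0.0]
contact_force: [-1.0, 0.4, 5.8]
grip_width: 0.45
grip_force: 20.0
```

>>> {"api": "servo_tool", "payload": {"targets": "0 0 -25 0 0 0 0.5;0 0 -60 0 0 0 0.5;0 0 -85 0 0 0 0.5;30 8 -85 0 0 0 0.5;70 16 -85 0 0 0 0.5;110 24 -85 0 0 0 0.5;150 32 -85 0 0 0 0.5;190 40 -85 0 0 0 0.5;230 48 -85 0 0 0 0.5;255 52 -85 0 0 0 0.5;267 54 -85 0 0 0 0.5;267 54 -80 0 0 0 0.5;267 54 -55 0 0 0 0.5;267 54 -30 0 0 0 0.5;267 54 -12 0 0 0 0.5;267 54 -5 0 0 0 0.5;267 54 -2 0 0 0 0.5;267 54 -1 0 0 0 0.5;267 54 -1 0 0 0 0.5"}}

```text
t: 39.35
tool_pos: [0.554, -0.0389, 0.0647]
eef_rot: [2.221, 2.221, 0.0]
contact_force: [-3.9, -1.0, 4.0]
grip_width: 0.446
grip_force: 20.0
```

>>> {"api": "servo_tool", "payload": {"targets": "0 0 0 0 0 0 -0.4;0 0 0 0 0 0 -0.4;0 0 0 0 0 0 -0.4;0 0 0 0 0 0 -0.4;0 0 -30 0 0 0 -0.4;0 0 -80 0 0 0 -0.4;0 0 -130 0 0 0 -0.4;0 0 -137 0 0 0 -0.4;-60 -10 -137 0 0 0 -0.4;-120 -20 -137 0 0 0 -0.4;-180 -30 -137 0 0 0 -0.4;-240 -40 -137 0 0 0 -0.4;-290 -50 -137 0 0 0 -0.4;-321 -54 -137 0 0 0 -0.4;-321 -54 -137 0 0 0 -0.4;-321 -54 -137 0 0 0 -0.4;-321 -54 -137 0 0 0 -0.4"}}

```text
t: 41.48
tool_pos: [0.5, -0.3578, 0.2004]
eef_rot: [-2.219, -2.223, -0.001]
contact_force: [-0.5, 0.4, -0.5]
grip_width: 0.702
grip_force: 0.0
```

>>> {"api": "servo_tool", "payload": {"targets": "0 0 50 0 0 0 -0.4;0 0 95 0 0 0 -0.4;0 0 125 0 0 0 -0.4;0 0 138 0 0 0 -0.4;0 0 138 0 0 0 -0.4;0 0 138 0 0 0 0.5;0 0 138 0 0 0 0.5;0 0 138 0 0 0 0.5;0 0 138 0 0 0 0.5;0 0 138 0 0 0 0.5"}}

```text
t: 42.72
tool_pos: [0.5001, -0.3599, 0.0637]
eef_rot: [2.22, 2.22, -0.0]
contact_force: [-1.2, 0.3, 5.8]
grip_width: 0.433
grip_force: 20.0
```

>>> {"api": "servo_tool", "payload": {"targets": "0 0 -25 0 0 0 0.5;0 0 -60 0 0 0 0.5;0 0 -85 0 0 0 0.5;30 8 -85 0 0 0 0.5;70 20 -85 0 0 0 0.5;110 32 -85 0 0 0 0.5;150 44 -85 0 0 0 0.5;190 54 -85 0 0 0 0.5;230 64 -85 0 0 0 0.5;260 71 -85 0 0 0 0.5;275 74 -85 0 0 0 0.5;275 74 -80 0 0 0 0.5;275 74 -55 0 0 0 0.5;275 74 -30 0 0 0 0.5;275 74 -12 0 0 0 0.5;275 74 -5 0 0 0 0.5;275 74 -2 0 0 0 0.5;275 74 -1 0 0 0 0.5;275 74 -1 0 0 0 0.5"}}

```text
t: 45.1
tool_pos: [0.574, -0.0849, 0.0647]
eef_rot: [2.22, 2.221, 0.0]
contact_force: [-3.1, -0.8, 3.1]
grip_width: 0.442
grip_force: 20.0
```

>>> {"api": "servo_tool", "payload": {"targets": "0 0 0 0 0 0 -0.4;0 0 0 0 0 0 -0.4;0 0 0 0 0 0 -0.4;0 0 0 0 0 0 -0.4;0 0 -30 0 0 0 -0.4;0 0 -80 0 0 0 -0.4;0 0 -130 0 0 0 -0.4;0 0 -150 0 0 0 -0.4;-60 -40 -150 0 0 0 -0.4;-120 -80 -150 0 0 0 -0.4;-180 -120 -150 0 0 0 -0.4;-200 -140 -150 0 0 0 -0.4;-200 -140 -150 0 0 0 -0.4;-200 -140 -150 0 0 0 -0.4"}}

```text
t: 46.85
tool_pos: [0.4338, -0.2842, 0.2137]
eef_rot: [-2.223, -2.22, -0.001]
contact_force: [0.2, -1.1, -0.3]
grip_width: 0.705
grip_force: 0.0
```

```bash
python3 - <<'E'
from h import *
s=r.state(); print(s["t"],np.round(s["tool_pos"],4))
for cam in ["top","scene"]:
    c=imaging.capture(cam);P=cloud(c);save(c,cam+"5")
    for n in ["amber_bottle","white_bottle","green_bottle","solder_reel","tip_pot","flux_tin"]:
        for o in nets.cut_out(n,cam)[:1]:
            m=cv2.erode(o["region"].astype(np.uint8),np.ones((2,2)))>0
            Q=P[m&(c["depth"]>0)];T=Q[Q[:,2]>np.percentile(Q[:,2],95)-.004]
            print(cam,n,np.round(T.mean(0),4),len(T))
a=cv2.imread('pics/top5.png')[130:270,60:470];b=cv2.imread('pics/scene5.png')[80:350,150:480]
o=np.zeros((600,600,3),np.uint8);o[:205]=cv2.resize(a,(600,205));o[205:598,:480]=cv2.resize(b,(480,393));cv2.imwrite('pics/m5.png',o)
E
```

```text
46.85 [ 0.4338 -0.2842  0.2137]
top amber_bottle [ 0.5533 -0.0362  0.1221] 138
top white_bottle [ 0.573  -0.0842  0.1249] 25
top green_bottle [0.5726 0.0133 0.1204] 217
top solder_reel [0.5091 0.3082 0.0597] 355
top tip_pot [ 0.6113 -0.1325  0.0577] 149
top flux_tin [0.6061 0.0595 0.0288] 375
scene amber_bottle [ 0.556  -0.0334  0.124 ] 107
scene white_bottle [ 0.5765 -0.0818  0.1167] 54
scene green_bottle [0.5758 0.0148 0.1221] 163
scene solder_reel [0.5125 0.3098 0.0614] 639
scene tip_pot [ 0.6117 -0.1328  0.0599] 96
scene flux_tin [0.6053 0.0525 0.0305] 275
```

View pics/m5.png

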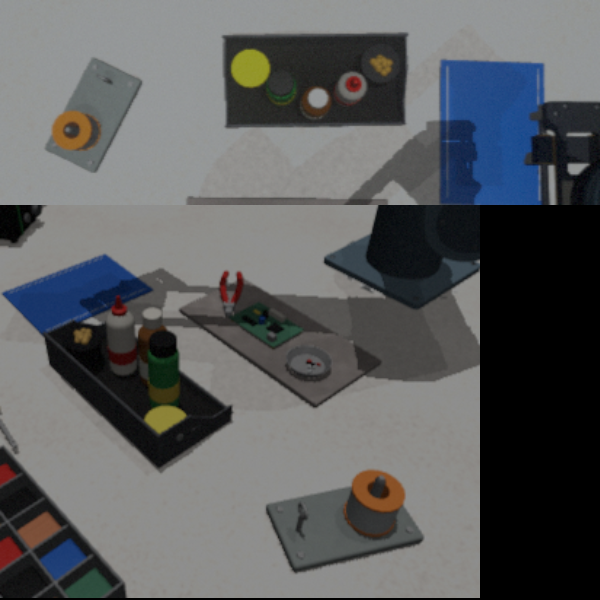

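The bottles are back upright in the caddy at (282,88), (316,100) and (351,87), within about 1 mm of where they started. The reel is seated on the spindle at (72,130), and the pot and tin haven't moved. I'm handing in.

```bash
python3 -c "
from bench import r
print(r.job_done())"
```

```text
the job is handed in; nothing more can be done
None
```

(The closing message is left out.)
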